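# Heft the density cylinders and hold the heavier over the balance

### The arm

A 6-joint arm with a two-finger parallel gripper is mounted at the origin on the work surface. World frame = base frame: x ahead of the robot, y to its left, z up, the work surface at z = 0. Lengths are in m, angles in rad, forces in N, time in s.
With the tool pointing down it reaches from about 0.35 to 0.85 m from the base axis. Payload 8.1 kg.
Tool frame: the origin (TCP) lies at the very end of the fingers, on their centre line; the grasp point (between the pads) lies robot.grip_point_offset behind it (robot.grip_point_offset is the distance from the TCP to the grasp point, in m); z points along the fingers, y is the line along which they close (so a half turn about z gives the same grasp; the last joint's range is limited). The gripper opens to 93 mm and grips with 3 to 60 N. Pads are 15 mm wide; open, the fingers measure 128 mm over their backs; the gripper's body (75 mm by 188 mm) begins 65 mm behind the grasp point.
Start: joints at [-0.085, 0.13, 1.488, -0, 1.523, -0.085], TCP at [0.6, 0, 0.219] pointing down, gripper open.
Joint ranges: [-2.96, 2.96], [-0.89, 2.26], [0.02, 2.5], [-1.34, 4.48], [0, 2.73], [-2.66, 2.66]. Speed limits (rad/s): [2.39, 2.39, 2.79, 3.14, 3.14, 3.14].

### API

Orientations are given as a rotation vector (axis times angle).
In Python, from plant import robot, eyes gives the robot as it stands. The module is installed in compiled form; this text tells all that it offers.
- The arm moves only by the tool apply_moves, never from a script. Its argument "steps" is one flat list of numbers, 7 for each row, row after row: the shift along the tool's x, y, z in units of 30 mm (1.0 is 30 mm), then the turn, a rotation vector about the tool's x, y, z in units of 6 degrees (1.0 is 6 degrees), then the opening in per cent of the stroke, from 0 (shut) to 100 (fully open). In form: [dx, dy, dz, ax, ay, az, fingers, dx, dy, dz, ax, ay, az, fingers, ...]. A call has 1 to 12 rows; each row shifts and turns the commanded pose from where the row before left it, along the tool's axes as they then stand; what a row does not reach is not made up. A row lasts 1/12 s, in which the tool goes at most 41.7 mm and 7.16 degrees, less where a joint would pass 70% of its speed; a pose out of reach is approached as far as the arm can. A call is refused whole if a number of a shift passes 1 or a number of a turn 1, either way. A call with a gripper value outside its range is refused whole. The fingers move at their own pace and stop on an object; "grip_force" is the grip in N (left out, the last holds). Time passes only in rows, so rows that do not move let the fingers close. It gives the time, the measured TCP pose, the force, the opening and the grip force at its end, in the units of the state.
- robot.read_state(): the state, without advancing time (a new reading comes with each control period).
- eyes.read_camera(name): name is "scene" or "side" or "wrist"; returns the picture (384x512x3 uint8, red, green, blue); there is no depth.
- eyes.calibration(name): a dict with "K" (3x3 intrinsics, pixels), "k1" (the pictures are not rectified: a ray, as slopes to the right and down, at radius r is drawn at 1 + k1 r^2 times it, then the intrinsics apply), "R" (3x3) and "t" (3): a world point X has camera coordinates R X + t. Camera axes: x right, y down, z forward; pixel columns grow to the right and rows downward; lengths in m; the calibration is good to about 2 mm. A picture is of the moment at which its call begins: read the wrist's pose just before it. calibration takes no time and is no camera call; for the wrist camera it gives the pose at the moment of the call.
- robot.close_job(): hands the job in; it is judged then, once.
Trained networks look in the newest picture that a camera, given by its name, has taken for a name from the list of things; names that differ only in an ending like _2 or _b are one class to them, and where a whole thing is asked for, a point or a joint stands for the part that bears it (a point fixed in the world has none). Each returns a list of dicts, best first, with "conf" (0 to 1); they miss things now and then, are a little off and sometimes report something else, mostly with a low value. They report only what shows in the picture. A call takes as long as a camera call.
- eyes.search_frame(camera, thing): "rect" ([left, top, width, height] in pixels, round what is visible of it).
- eyes.place_of(camera, thing): "xy" ([column, row] in pixels: a listed point, or the origin of a listed thing).
The state is a dict: "t": time; "q": joint angles; "dq": joint speeds; "joint_torque": joint torques, N m; "tool_pos": TCP position; "orientation": TCP orientation; "force": force on the tool from outside, world axes, zero at the start; "wrist_torque": the same for the moment, N m; "opening": finger opening in m; "gripper_force": force on a finger pad.
Only numpy, scipy, OpenCV 4.12 (cv2) and the standard library are available. Lean on these libraries where they do the work, as an engineer would, in place of code of your own. Each camera call takes 0.05 s, during which the arm holds its last target. There are 200 camera calls.

### The job

Get the spring balance ready for the density lesson: first set the white porcelain beaker upright on the middle of the balance's pan, gently, never knocking the pan down to its stop, and let go of it. Then lift the two tall grey cylinders clear of the wooden block in turn to feel which is the heavier, standing whichever you set down back upright in a well of the block. Finish while holding the heavier one in the gripper, still and upright, straight above the beaker and a few centimetres clear of its rim, touching nothing else, so that I can zero the dial before it goes in; do not topple a cylinder or the beaker, and leave everything else where it is.

Things in the scene. Friction and masses are not known exactly. Their poses are not given: they have to be found in the camera images.
- balance: spring dial balance, fixed to the bench: grey base plate, white housing 77 mm tall, its origin on the bench right below the pan's centre. z is up; the sloping face with the dial looks along its +x. The base reaches 75 mm to -x, 111 mm to +x and 68 mm to either side (a small black zeroing wheel stands out to 74 mm at +y)
- pan_top (a point): centre of the upper face of the balance's flat round steel pan, 97 mm above the bench when empty; the pan is a disc 120 mm in diameter and 4 mm thick with no rim
- pan (a joint): how far the pan has sunk on its spring, m: about 0 empty, 0.012 at its stop. The pan stays level and sinks about 2 mm per newton (2 mm per 100 g), after a preload of about 0.2 N
- beaker: straight-sided, open white porcelain beaker, outer diameter 56 mm, 62 mm tall, wall 3.5 mm, 80 to 160 g, standing loose on the bench. Origin: centre of its underside; z points up through its mouth
- block: wooden block fixed to the bench, 64 mm (its x) by 206 mm (its y) by 24 mm tall, with three round wells in a row along its y axis at y = -70, 0 and +70 mm; each well is 38 mm wide and 12 mm deep, so its floor is 12 mm above the bench. Origin: centre of its underside. At the start each well holds one grey cylinder: the two tall ones and one short one, in any order
- cylinder_p: plain cylinder painted grey, 32 mm in diameter and 60 mm tall, one of a pair that look exactly alike (the other is cylinder_q). It stands upright in one of the three wells of the wooden block. One of the pair weighs 110 to 170 g and the other at least twice as much, up to 470 g; only lifting tells which. Origin: centre of its underside; its z axis runs up its own axis
- cylinder_q: plain cylinder painted grey, 32 mm in diameter and 60 mm tall, one of a pair that look exactly alike (the other is cylinder_p). It stands upright in one of the three wells of the wooden block. One of the pair weighs 110 to 170 g and the other at least twice as much, up to 470 g; only lifting tells which. Origin: centre of its underside; its z axis runs up its own axis
- short_cylinder: shorter grey cylinder, 32 mm in diameter, 35 mm tall, standing in the remaining well of the block; not part of the job. Origin: centre of its underside
- amber_bottle: brown glass bottle with a black cap, 60 mm in diameter, 135 mm tall, standing loose at the right of the bench; to be left alone. Origin: centre of its underside
- spatula: thin steel lab spatula, 170 mm long, 12 mm wide, lying loose on the bench near the robot; to be left alone. Its x axis runs along it
- tube_stand: white plastic test-tube stand with three glass tubes, fixed, 120 mm (its x) by 50 mm (its y), tubes reaching 117 mm above the bench. Origin: centre of its underside
- weight_box: dark wooden weight box with brass weights, fixed, 75 mm (its x) by 150 mm (its y), weights to about 55 mm and the open lid at its -x side to 77 mm above the bench. Origin: centre of its underside
- mortar: white porcelain mortar with its pestle, fixed, 90 mm in diameter, 50 mm tall, the pestle reaching 85 mm above the bench. Origin: centre of its underside
- microscope: black compound microscope, fixed at the left of the bench outside the work area, base about 190 by 125 mm, 355 mm tall. Origin: under its base

How it is judged:
On the way, in this order (a step that is already met when the one before it is completed fails the run):
1. the beaker stands upright on the middle of the pan (within 12 mm), released and at rest (horizontal distance between beaker and pan_top below 0.012 m and z of beaker in the frame of pan_top between -0.004 and 0.004 m and angle between beaker's own z axis and vertical below 0.1 rad and contact force between beaker and balance above 0.3 N and contact force between beaker and the arm below 0.1 N and contact force between beaker and the fingers below 0.1 N and linear speed of beaker below 0.03 m/s), for 0.3 s.
2. the lighter tall cylinder has been lifted clear in the gripper (its underside at least 11 mm above the block's top) while the heavier stands in the block (pressing on it with over 2.5 N) (((height (world z) of cylinder_p above 0.035 m and contact force between cylinder_p and the fingers above 0.3 N and contact force between cylinder_p and block below 0.05 N and contact force between cylinder_q and block above 2.5 N and contact force between cylinder_q and the fingers below 0.1 N) or (height (world z) of cylinder_q above 0.035 m and contact force between cylinder_q and the fingers above 0.3 N and contact force between cylinder_q and block below 0.05 N and contact force between cylinder_p and block above 2.5 N and contact force between cylinder_p and the fingers below 0.1 N))), for 0.2 s.
At the end, for the whole second after the job is handed in: Heavier tall cylinder gripped, still, upright within 0.2 rad, within 20 mm of the beaker's axis, 5 to 80 mm above its rim, touching neither beaker nor balance; beaker free on the pan, within 12 mm of its centre; lighter one free, upright, seated in a well (pressing under 2.5 N) (all of step 1 and (((z of cylinder_p in the frame of block between -0.01 and 0.016 m and x of cylinder_p in the frame of block between -0.01 and 0.01 m and y of cylinder_p in the frame of block between -0.085 and 0.085 m and angle between cylinder_p's own z axis and vertical below 0.1 rad and contact force between cylinder_p and the fingers below 0.1 N and linear speed of cylinder_p below 0.03 m/s) and contact force between cylinder_p and block below 2.5 N and contact force between cylinder_q and the fingers above 0.5 N and horizontal distance between cylinder_q and beaker below 0.02 m and z of cylinder_q in the frame of beaker between 0.067 and 0.142 m and angle between cylinder_q's own z axis and vertical below 0.2 rad and linear speed of cylinder_q below 0.02 m/s and contact force between cylinder_q and balance below 0.05 N and contact force between cylinder_q and beaker below 0.05 N) or ((z of cylinder_q in the frame of block between -0.01 and 0.016 m and x of cylinder_q in the frame of block between -0.01 and 0.01 m and y of cylinder_q in the frame of block between -0.085 and 0.085 m and angle between cylinder_q's own z axis and vertical below 0.1 rad and contact force between cylinder_q and the fingers below 0.1 N and linear speed of cylinder_q below 0.03 m/s) and contact force between cylinder_q and block below 2.5 N and contact force between cylinder_p and the fingers above 0.5 N and horizontal distance between cylinder_p and beaker below 0.02 m and z of cylinder_p in the frame of beaker between 0.067 and 0.142 m and angle between cylinder_p's own z axis and vertical below 0.2 rad and linear speed of cylinder_p below 0.02 m/s and contact force between cylinder_p and balance below 0.05 N and contact force between cylinder_p and beaker below 0.05 N)) and contact force between each of the fingers, the arm and balance below 0.1 N); the arm keeps its last pose, push and grip.
It fails at once if the pan was knocked down to its stop (sunk more than 11.5 mm) (value of joint pan above 0.0115 m).
It fails at once if a tall cylinder or the beaker was tipped over (angle between any of cylinder_p, cylinder_q, beaker's own z axis and vertical above 0.7 rad).
It fails at once if something else on the bench was moved more than 30 mm (distance of any of short_cylinder, amber_bottle, spatula from where it was at the start of the episode above 0.03 m).
It also fails if it takes over 72 s, if anything falls off the work surface, if the arm or the gripper's body presses on something with over 40 N, if the wrist force passes 120 N, or if a joint passes its speed limit or range.

## Working session

There is one attempt and no reset: what is moved stays moved. The work goes in short steps, Python scripts to look and compute and a tool call to move; the robot and the scene stay as the last step left them, time stands still between calls to the robot, and variables do not carry over. Pictures are saved under pics/ and viewed, at most 10 in all, crops included, and the job is handed in when it is done.

Besides the shell and the picture viewer there is one more tool, called after "Emit:" as name(argument=value, ...), one argument or row to a line, values as JSON. apply_moves: Moves the arm, as the interface text tells. Its arguments: {"type":"object","properties":{"steps":{"type":"array"},"grip_force":{"type":"number"}},"required":["steps"]}

```bash
mkdir -p pics
cat > h.py <<'E'
import numpy as np, cv2
from plant import robot, eyes
from scipy.spatial.transform import Rotation as Ro
def ray(cam,uv,c=None):
    c=c or eyes.calibration(cam);K=np.array(c["K"]);R=np.array(c["R"]);t=np.array(c["t"])
    d=np.array([(uv[0]-K[0,2])/K[0,0],(uv[1]-K[1,2])/K[1,1]]);s=d.copy()
    for _ in range(30): s=d/(1+c["k1"]*(s@s))
    return -R.T@t, R.T@np.array([s[0],s[1],1])
def at(cam,uv,z,c=None):
    o,v=ray(cam,uv,c); return o+v*(z-o[2])/v[2]
def proj(cam,X,c=None):
    c=c or eyes.calibration(cam);p=np.array(c["R"])@np.array(X)+np.array(c["t"]);s=p[:2]/p[2]
    s=s*(1+c["k1"]*(s@s));K=np.array(c["K"]);return np.array([K[0,0]*s[0]+K[0,2],K[1,1]*s[1]+K[1,2]])
def pic(cam,name):
    im=eyes.read_camera(cam);cv2.imwrite(f"pics/{name}.png",cv2.cvtColor(im,cv2.COLOR_RGB2BGR));return im
E
cat > a.py <<'E'
from h import *
np.set_printoptions(precision=3,suppress=True)
s=robot.read_state();print(s["t"],s["force"],s["opening"],robot.grip_point_offset)
ims=[pic(c,c+"0") for c in("scene","side")]
cv2.imwrite("pics/both.png",cv2.cvtColor(cv2.resize(np.vstack(ims),(450,600) if 0 else (400,600)),cv2.COLOR_RGB2BGR))
for c in("scene","side"):
  print(c,-np.array(eyes.calibration(c)["R"]).T@np.array(eyes.calibration(c)["t"]))
  for n,z in(("beaker",0),("pan_top",.097),("balance",0),("block",0),("cylinder_p",.012),("short_cylinder",.012)):
    for d in eyes.place_of(c,n)[:3]: print(n,round(d["conf"],2),np.array(d["xy"]),at(c,d["xy"],z))
E
python3 a.py
```

```text
0.0 [ 0.017 -0.126  0.148] 0.09260245680675473 0.0188
scene [1.496 0.072 0.85 ]
beaker 0.78 [237.1 202.1] [ 0.511 -0.012  0.   ]
pan_top 0.93 [303.6 194.5] [0.587 0.196 0.097]
balance 0.69 [232.2 264.9] [ 0.781 -0.012  0.   ]
balance 0.64 [303.8 218. ] [0.587 0.203 0.   ]
block 0.75 [412.9 203.3] [0.514 0.569 0.   ]
cylinder_p 0.65 [192.  224.4] [ 0.631 -0.145  0.012]
cylinder_p 0.49 [168.2 223.5] [ 0.628 -0.22   0.012]
short_cylinder 0.53 [143.5 219. ] [ 0.608 -0.302  0.012]
short_cylinder 0.5 [191.6 224.3] [ 0.631 -0.146  0.012]
side [ 0.233 -0.773  1.081]
beaker 0.69 [244.9 227.3] [ 0.5   -0.027  0.   ]
pan_top 0.78 [239.1 153.5] [0.578 0.215 0.097]
balance 0.72 [242.1 175.8] [0.579 0.196 0.   ]
block 0.96 [302.9 259.9] [ 0.619 -0.214  0.   ]
cylinder_p 0.53 [182.4 176.1] [0.373 0.271 0.012]
cylinder_p 0.47 [304.2 262. ] [ 0.615 -0.229  0.012]
short_cylinder 0.53 [308.7 280.3] [ 0.599 -0.29   0.012]
```

View pics/scene0.png

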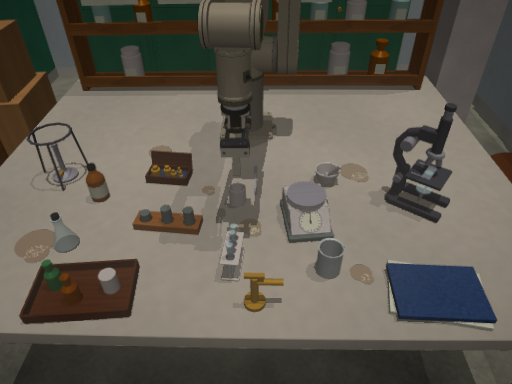

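View pics/side0.png

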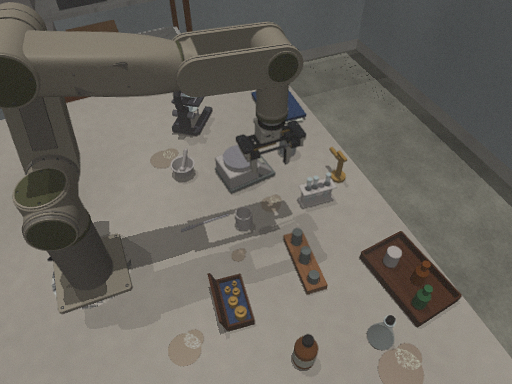

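The scene view shows the block at about (167,222), with the short cylinder at its left end (145,215) and the tall ones at (167,213) and (188,215). The balance is at (305,210) and the beaker at about (237,195). The side view agrees, with the beaker at (244,217). I'll zoom in and add the wrist view.

```bash
cat > b.py <<'E'
from h import *
np.set_printoptions(precision=3,suppress=True)
w=pic("wrist","wrist0")
a=cv2.imread("pics/scene0.png")[165:275,125:345];b=cv2.imread("pics/side0.png")[130:300,170:340]
a=cv2.resize(a,(440,220),interpolation=2);b=cv2.resize(b,(360,360),interpolation=2)
o=np.zeros((600,800,3),np.uint8);o[:220,:440]=a;o[220:580,:360]=b;o[220:520,370:770]=cv2.resize(cv2.cvtColor(w,4),(400,300));cv2.imwrite("pics/c1.png",o)
c=eyes.calibration("wrist");print(c)
for n,z in(("beaker",0),("pan_top",.097),("spatula",0),("cylinder_p",.012)):
    for d in eyes.place_of("wrist",n)[:3]: print(n,round(d["conf"],2),np.array(d["xy"]),at("wrist",d["xy"],z))
for cam in("scene","side"):
  for n in("beaker","cylinder_p","short_cylinder","balance","pan_top"):
    print(cam,n,[(round(d["conf"],2),np.round(d["rect"])) for d in eyes.search_frame(cam,n)[:3]])
s=robot.read_state();print(s["tool_pos"],s["orientation"])
E
python3 b.py
```

```text
{'K': array([[335.354,   0.   , 256.069],
       [  0.   , 335.354, 189.411],
       [  0.   ,   0.   ,   1.   ]]), 'k1': -0.08229497511594884, 'R': array([[ 1.   , -0.   , -0.001],
       [-0.   , -0.961,  0.278],
       [-0.001, -0.278, -0.961]]), 't': array([-0.6  , -0.031,  0.392])}
beaker 0.7 [174.3 174. ] [ 0.503 -0.013  0.   ]
spatula 0.68 [ 70.3 124.7] [0.383 0.046 0.   ]
cylinder_p 0.92 [275.4 280.2] [ 0.624 -0.148  0.012]
cylinder_p 0.76 [268.9 327.4] [ 0.617 -0.22   0.012]
cylinder_p 0.29 [269.6 323.9] [ 0.618 -0.215  0.012]
scene beaker [(0.7, array([227., 182.,  19.,  25.]))]
scene cylinder_p [(0.67, array([180., 205.,  13.,  19.])), (0.55, array([160., 202.,  12.,  21.]))]
scene short_cylinder [(0.42, array([140., 209.,   9.,  15.]))]
scene balance [(0.8, array([279., 184.,  54.,  59.])), (0.45, array([288., 184.,  39.,  20.]))]
scene pan_top [(0.94, array([286., 181.,  41.,  29.]))]
side beaker [(0.59, array([235., 209.,  18.,  21.]))]
side cylinder_p [(0.63, array([289., 226.,  11.,  19.])), (0.47, array([299., 247.,  10.,  16.])), (0.43, array([306., 268.,  14.,  16.]))]
side short_cylinder [(0.72, array([305., 269.,  14.,  16.]))]
side balance [(0.67, array([180., 224.,  16.,   6.])), (0.66, array([216., 148.,  60.,  44.])), (0.19, array([296., 336.,  20.,  37.]))]
side pan_top [(0.74, array([222., 144.,  27.,  21.]))]
[0.6   0.    0.219] [2.221 2.221 0.   ]
```

View pics/c1.png

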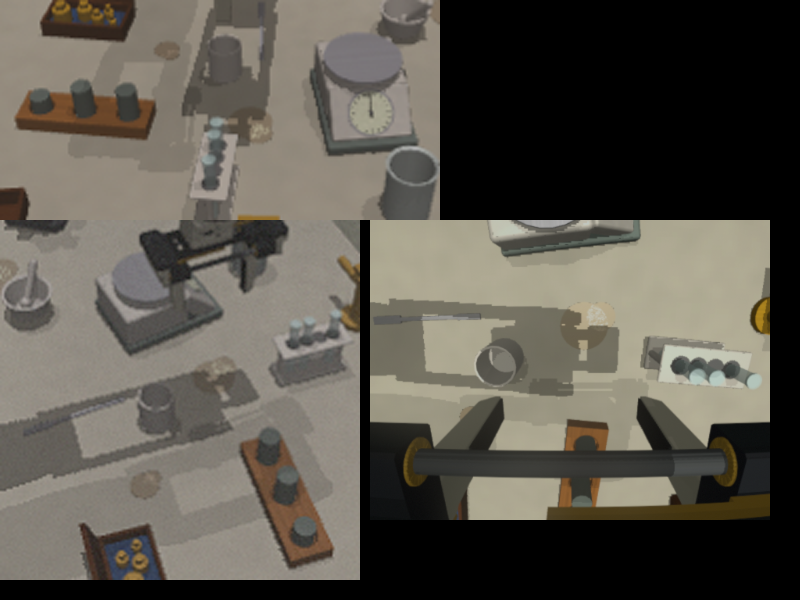

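The crops confirm it: the beaker is open and upright near (0.503, -0.013), and the spatula lies at y≈0.045, beyond the fingers' reach. In the block, the two +y wells hold the tall cylinders. I'll move above the beaker and refine its position with the wrist camera.

Emit:
apply_moves(
  steps=[-0.1, -0.5, 0.2, 0, 0, 0, 100, -0.1, -0.5, 0.2, 0, 0, 0, 100, -0.1, -0.5, 0.2, 0, 0, 0, 100, -0.1, -0.5, 0.2, 0, 0, 0, 100, -0.1, -0.5, 0.2, 0, 0, 0, 100, 0, -0.5, 0.2, 0, 0, 0, 100, 0, -0.2, 0, 0, 0, 0, 100, 0, 0, 0, 0, 0, 0, 100, 0, 0, 0, 0, 0, 0, 100],
)

```text
t: 2.2
tool_pos: [0.5046, -0.015, 0.1834]
orientation: [2.221, 2.221, 0.001]
force: [-0.2, 0.1, 0.1]
opening: 0.0929
gripper_force: 0.0
```

```bash
cat > c.py <<'E'
from h import *
import sys
np.set_printoptions(precision=4,suppress=True)
s=robot.read_state();print(s["t"],s["tool_pos"],s["force"])
c=eyes.calibration("wrist");w=pic("wrist","w1")
for n in ("beaker","cylinder_p","pan_top"):
  print(n,[(round(d["conf"],2),np.round(d["xy"],1),at("wrist",d["xy"],{"pan_top":.097,"beaker":0}.get(n,.012),c)[:2]) for d in eyes.place_of("wrist",n)[:3]],[(round(d["conf"],2),np.round(d["rect"],1)) for d in eyes.search_frame("wrist",n)[:3]])
E
python3 c.py
```

```text
2.2 [ 0.5046 -0.015   0.1834] [-0.2191  0.0694  0.1497]
beaker [(0.8, array([253. , 168.9]), array([ 0.5012, -0.0144]))] [(0.88, array([225.4, 145.3,  56.1,  66.1]))]
cylinder_p [(0.73, array([360.4, 283.2]), array([ 0.6252, -0.1467])), (0.58, array([346.5, 336.2]), array([ 0.6157, -0.2217])), (0.27, array([345.8, 331.9]), array([ 0.6142, -0.2152]))] [(0.71, array([345.9, 280.8,  36. ,  52.1])), (0.62, array([336.4, 329.3,  34.7,  33.8]))]
pan_top [] []
```

View pics/w1.png

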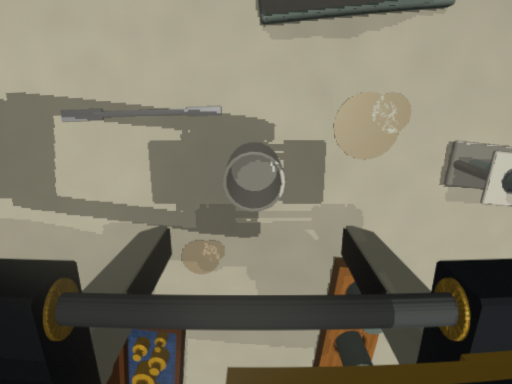

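The wrist view shows the beaker's rim centred near (254,181), about 60 px wide. The spatula is at row 112, clear of where the fingers will go. I'll compute the rim centre and measure the pan.

```bash
cat > d.py <<'E'
from h import *
np.set_printoptions(precision=4,suppress=True)
for uv in((254,181),(224,181),(284,181),(254,152),(254,211)): print(uv,at("wrist",uv,.062)[:2])
for c in("scene","side"):
  eyes.read_camera(c)
  print(c,[at(c,d["xy"],.097)[:2] for d in eyes.place_of(c,"pan_top")[:1]],eyes.search_frame(c,"pan_top")[0]["rect"])
o1,v1=ray("scene",(305.8,194));print(o1+v1*(.097-o1[2])/v1[2])
# pan disc outline check
for n,xy in(("scene",(.587,.196)),("side",(.578,.215)),("side",(.587,.196))):
  P=np.array([proj(n,(xy[0]+.06*np.cos(a),xy[1]+.06*np.sin(a),.097)) for a in np.linspace(0,6.28,40)]);print(n,xy,P.min(0),P.max(0))
E
python3 d.py
```

```text
(254, 181) [ 0.5023 -0.0112]
(224, 181) [ 0.4757 -0.0112]
(284, 181) [ 0.5288 -0.0112]
(254, 152) [0.5023 0.0146]
(254, 211) [ 0.5022 -0.0393]
scene [array([0.5803, 0.2047])] [285.8, 181.8, 44.6, 28.3]Traceback (most recent call last):
  File "d.py", line 6, in <module>
    print(c,[at(c,d["xy"],.097)[:2] for d in eyes.place_of(c,"pan_top")[:1]],eyes.search_frame(c,"pan_top")[0]["rect"])
                                                                             ~~~~~~~~~~~~~~~~~~~~~~~~~~~~~~^^^
IndexError: list index out of range
```

Emit:
apply_moves(
  steps=[0.08, -0.09, 0.7, 0, 0, 0, 100, 0, 0, 0.8, 0, 0, 0, 100, 0, 0, 0.8, 0, 0, 0, 100, 0, 0, 0.8, 0, 0, 0, 100, 0, 0, 0.8, 0, 0, 0, 100, 0, 0, 0.7, 0, 0, 0, 100, 0, 0, 0.5, 0, 0, 0, 100, 0, 0, 0.2, 0, 0, 0, 100, 0, 0, 0, 0, 0, 0, 100, 0, 0, 0, 0, 0, 0, 75, 0, 0, 0, 0, 0, 0, 65, 0, 0, 0, 0, 0, 0, 60],
  grip_force=12,
)

```text
t: 3.85
tool_pos: [0.5026, -0.0127, 0.0252]
orientation: [2.22, 2.22, 0.003]
force: [0.7, 0.4, 0.2]
opening: 0.0774
gripper_force: 0.0
```

Emit:
apply_moves(
  steps=[0, 0, 0, 0, 0, 0, 50, 0, 0, 0, 0, 0, 0, 40, 0, 0, 0, 0, 0, 0, 40, 0, 0, 0, 0, 0, 0, 40, 0, 0, 0, 0, 0, 0, 40],
  grip_force=12,
)

```text
t: 4.27
tool_pos: [0.5018, -0.0126, 0.0242]
orientation: [2.221, 2.221, 0.001]
force: [-0.5, 0.0, 4.3]
opening: 0.0568
gripper_force: 12.0
```

Emit:
apply_moves(
  steps=[0, 0, -0.2, 0, 0, 0, 40, 0, 0, -0.5, 0, 0, 0, 40, 0, 0, -0.9, 0, 0, 0, 40, 0, 0, -0.9, 0, 0, 0, 40, 0, 0, -0.9, 0, 0, 0, 40, 0, 0, -0.9, 0, 0, 0, 40, 0.3, 0.3, -0.9, 0, 0, 0, 40, 0.7, 0.6, -0.7, 0, 0, 0, 40, 0.8, 0.6, 0, 0, 0, 0, 40, 0.8, 0.6, 0, 0, 0, 0, 40, 0.6, 0.4, 0, 0, 0, 0, 40, 0.2, 0.2, 0, 0, 0, 0, 40],
)

```text
t: 5.27
tool_pos: [0.5829, 0.092, 0.2004]
orientation: [-2.219, -2.223, -0.0]
force: [0.4, 0.1, -1.9]
opening: 0.0568
gripper_force: 12.0
```

Emit:
apply_moves(
  steps=[0, 0, 0, 0, 0, 0, 40, 0, 0, 0, 0, 0, 0, 40, 0, 0, 0, 0, 0, 0, 40, 0, 0, 0, 0, 0, 0, 40],
)

```text
t: 5.6
tool_pos: [0.5817, 0.0883, 0.2006]
orientation: [-2.223, -2.22, 0.001]
force: [0.5, -0.0, -0.7]
opening: 0.0567
gripper_force: 12.0
```

```bash
cat > c.py <<'E'
from h import *
import sys
np.set_printoptions(precision=4,suppress=True)
s=robot.read_state();print(s["t"],s["tool_pos"],s["force"],s["opening"])
o=[]
for cam in("wrist","scene","side"):
  c=eyes.calibration(cam);o.append(pic(cam,sys.argv[1]+cam))
  for n in ("beaker","cylinder_p","pan_top"):
    print(cam,n,[(round(d["conf"],2),np.round(d["xy"],1),at(cam,d["xy"],{"pan_top":.097,"beaker":.1}.get(n,.012),c)[:2]) for d in eyes.place_of(cam,n)[:3]],[(round(d["conf"],2),np.round(d["rect"],1)) for d in eyes.search_frame(cam,n)[:3]])
E
python3 c.py p; python3 -c "
import cv2,numpy as np
w=cv2.imread('pics/pwrist.png');a=cv2.imread('pics/pscene.png')[130:260,230:370];b=cv2.imread('pics/pside.png')[110:240,180:320]
o=np.zeros((600,800,3),np.uint8);o[:384,:512]=w;o[:260,515:795]=cv2.resize(a,(280,260));o[300:560,515:795]=cv2.resize(b,(280,260));cv2.imwrite('pics/p.png',o)"
```

```text
5.6 [0.5817 0.0883 0.2006] [ 0.5051 -0.0355 -0.6979] 0.056744122127814274
wrist beaker [(0.93, array([257.3, 225.8]), array([0.5824, 0.0577]))] [(0.82, array([191.5, 187.6, 128.5, 145.9]))]
wrist cylinder_p [(0.72, array([290.5, 348.2]), array([ 0.6259, -0.1511]))] [(0.97, array([274.3, 340.8,  32.5,  27.3]))]
wrist pan_top [(0.79, array([248.7,  46.6]), array([0.576 , 0.2015]))] [(0.56, array([169.9,   2. , 156.9, 124.4]))]
scene beaker [(0.77, array([266. , 172.1]), array([0.4783, 0.0835]))] [(0.65, array([260.2, 158.4,  21. ,  17.2]))]
scene cylinder_p [(0.61, array([168.1, 220.6]), array([ 0.615 , -0.2226]))] [(0.53, array([161.3, 201.6,  11.4,  22.6])), (0.48, array([182.2, 206.1,  14.1,  18.7]))]
scene pan_top [(0.73, array([307.1, 194.6]), array([0.5878, 0.2065])), (0.51, array([191.4, 225.9]), array([ 0.7249, -0.1239]))] [(0.69, array([288.1, 181. ,  38.8,  29.8]))]
side beaker [(0.71, array([253.7, 162.4]), array([0.6071, 0.1498])), (0.37, array([237.8, 155.8]), array([0.5685, 0.2025]))] [(0.69, array([242.9, 140.7,  20.1,  26.6]))]
side cylinder_p [(0.63, array([296.4, 241.8]), array([ 0.6268, -0.1526])), (0.55, array([305.6, 260.1]), array([ 0.6224, -0.2244]))] [(0.62, array([299.2, 247.5,   9.9,  16.2])), (0.51, array([291.4, 228.3,   9.5,  17.4]))]
side pan_top [(0.64, array([235. , 158.1]), array([0.5563, 0.1985]))] [(0.68, array([222.1, 143.7,  25.5,  22.8])), (0.2, array([247.7, 143.1,  13.5,  23.3]))]
```

View pics/p.png

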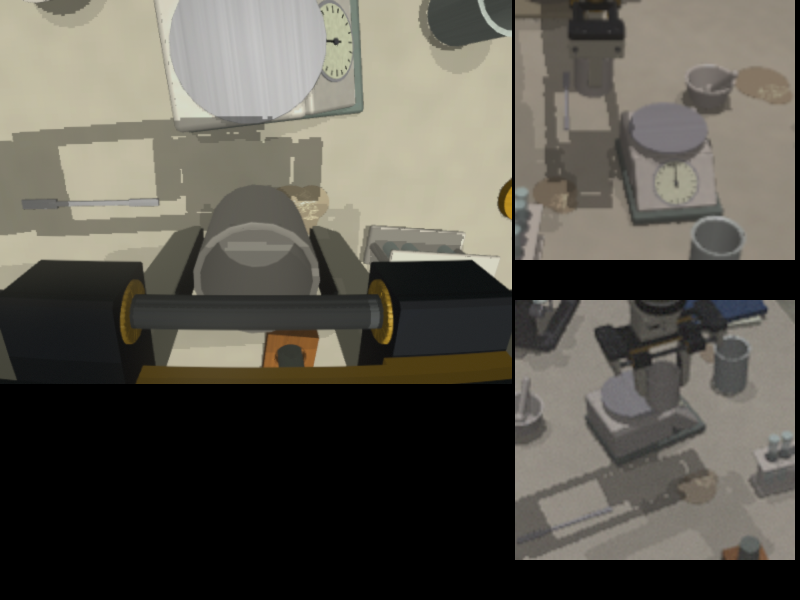

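The wrist view shows the pan disc with its left edge at column 170, right edge at 326 and lowest point at row 122, and the beaker held upright. I'll fit the disc's outline.

```bash
cat > e.py <<'E'
from h import *
from scipy.optimize import least_squares as ls
np.set_printoptions(precision=4,suppress=True)
im=cv2.imread("pics/pwrist.png").astype(int)
for r in(20,40,60,80): print(r,[int(im[r,k].sum()/3) for k in range(160,185,2)],[int(im[r,k].sum()/3) for k in range(310,336,2)])
print([int(im[k,249].sum()/3) for k in range(108,132)])
A=np.linspace(0,6.28,90)
for cam,obs in(("wrist",(170,326.5,122)),("scene",(286,327.5,206))):
  c=eyes.calibration(cam)
  def f(p):
    P=np.array([proj(cam,(p[0]+.06*np.cos(a),p[1]+.06*np.sin(a),.097),c) for a in A])
    return [P[:,0].min()-obs[0],P[:,0].max()-obs[1],P[:,1].max()-obs[2]]
  r=ls(f,[.58,.2]);print(cam,r.x,r.fun)
E
python3 e.py
```

```text
20 [183, 182, 205, 205, 206, 205, 171, 175, 172, 171, 168, 165, 170] [183, 181, 180, 179, 180, 178, 176, 165, 177, 171, 180, 178, 180]
40 [138, 174, 182, 202, 199, 172, 173, 171, 176, 176, 173, 173, 166] [186, 185, 183, 182, 181, 183, 179, 183, 97, 67, 72, 74, 51]
60 [178, 175, 153, 182, 199, 205, 172, 176, 174, 174, 178, 175, 173] [189, 186, 186, 185, 183, 185, 185, 169, 175, 177, 180, 182, 178]
80 [177, 178, 178, 171, 165, 191, 208, 209, 209, 195, 173, 177, 177] [192, 189, 187, 154, 152, 158, 160, 160, 151, 117, 113, 128, 128]
[186, 186, 186, 186, 185, 185, 185, 180, 135, 112, 110, 110, 110, 109, 107, 94, 74, 79, 96, 99, 100, 100, 99, 99]
wrist [0.5761 0.2059] [-1.0839  1.075   0.1035]
scene [0.5801 0.2059] [ 0.7822 -0.7733  0.0892]
```

```bash
cat > e.py <<'E'
from h import *
from scipy.optimize import least_squares as ls
np.set_printoptions(precision=4,suppress=True)
P=[(170,40),(325.5,40),(171.5,60),(324,60),(171.5,20),(324,20),(249,115.5),(179.5,80),(315.5,80)]
for z in(.095,.097):
  W=np.array([at("wrist",p,z)[:2] for p in P])
  r=ls(lambda p:np.hypot(*(W-p[:2]).T)-p[2],[.58,.2,.06]);print(r.x,r.fun*1e3)
  r=ls(lambda p:np.hypot(*(W-p[:2]).T)-.06,[.58,.2]);print(r.x)
E
python3 e.py
```

```text
[0.5756 0.2087 0.0597] [-0.5914 -0.4591  0.9095  0.9478 -0.756  -0.5516 -2.0011  1.4428  1.0592]
[0.5756 0.209 ]
[0.5756 0.2084 0.0593] [-0.587  -0.4557  0.9028  0.9408 -0.7505 -0.5475 -1.9864  1.4321  1.0514]
[0.5756 0.2093]
```

Emit:
apply_moves(
  steps=[0.3, -0.1, 0, 0, 0, 0, 40, 0.6, -0.06, 0, 0, 0, 0, 40, 0.8, 0, 0, 0, 0, 0, 40, 0.8, 0, 0, 0, 0, 0, 40, 0.8, 0, 0.2, 0, 0, 0, 40, 0.46, 0, 0.5, 0, 0, 0, 40, 0.2, 0, 0.6, 0, 0, 0, 40, 0, 0, 0.6, 0, 0, 0, 40, 0, 0, 0.4, 0, 0, 0, 40, 0, 0, 0.1, 0, 0, 0, 40, 0, 0, 0, 0, 0, 0, 40, 0, 0, 0, 0, 0, 0, 40],
)

```text
t: 7.65
tool_pos: [0.5779, 0.2082, 0.1295]
orientation: [2.222, 2.221, 0.001]
force: [0.0, 0.8, -1.3]
opening: 0.0567
gripper_force: 12.0
```

Emit:
apply_moves(
  steps=[0, 0, 0.05, 0, 0, 0, 40, 0, 0, 0.05, 0, 0, 0, 40, 0, 0, 0.03, 0, 0, 0, 40, 0, 0, 0, 0, 0, 0, 40, 0, 0, 0, 0, 0, 0, 40, 0, 0, 0, 0, 0, 0, 40],
)

```text
t: 8.15
tool_pos: [0.5776, 0.2082, 0.1249]
orientation: [2.222, 2.221, 0.0]
force: [0.2, 0.7, -0.7]
opening: 0.0567
gripper_force: 12.0
```

Emit:
apply_moves(
  steps=[0, 0, 0.04, 0, 0, 0, 40, 0, 0, 0.04, 0, 0, 0, 40, 0, 0, 0.04, 0, 0, 0, 40, 0, 0, 0.04, 0, 0, 0, 40, 0, 0, 0, 0, 0, 0, 40, 0, 0, 0, 0, 0, 0, 40, 0, 0, 0, 0, 0, 0, 40],
)

```text
t: 8.73
tool_pos: [0.5775, 0.2082, 0.1199]
orientation: [-2.221, -2.221, 0.0]
force: [-0.1, 0.3, 0.1]
opening: 0.0568
gripper_force: 12.0
```

```bash
python3 -c "
from h import *
for i in range(4): eyes.read_camera('wrist');s=robot.read_state();print(s['tool_pos'],s['force'],s['wrist_torque'])"
```

```text
[0.57750795 0.2082426  0.11996401] [-0.25747362 -0.57072541 -0.24160154] [-0.01197135 -0.0086045  -0.04611763]
[0.57748889 0.20824733 0.11994967] [ 0.09205455 -0.19380545 -0.28334414] [ 0.00438416  0.04846403 -0.00581263]
[0.57749398 0.20824083 0.11997769] [ 0.1272135   0.13634507 -0.52757543] [-0.00920756  0.08487027 -0.01526823]
[0.57746566 0.20823256 0.11994483] [-0.50482493  0.12026203 -0.43178357] [-0.02781665  0.03318464  0.04867163]
```

Emit:
apply_moves(
  steps=[0, 0, 0.03, 0, 0, 0, 40, 0, 0, 0, 0, 0, 0, 40, 0, 0, 0, 0, 0, 0, 63, 0, 0, 0, 0, 0, 0, 66, 0, 0, 0, 0, 0, 0, 72, 0, 0, 0, 0, 0, 0, 85, 0, 0, 0, 0, 0, 0, 100, 0, 0, 0, 0, 0, 0, 100, 0, 0, 0, 0, 0, 0, 100],
  grip_force=5,
)

```text
t: 9.68
tool_pos: [0.5775, 0.2082, 0.119]
orientation: [2.221, 2.221, 0.0]
force: [-0.7, 0.5, 0.2]
opening: 0.0891
gripper_force: 0.0
```

Emit:
apply_moves(
  steps=[0, 0, 0, 0, 0, 0, 100, 0, 0, -0.3, 0, 0, 0, 100, 0, 0, -0.5, 0, 0, 0, 100, 0, 0, -0.8, 0, 0, 0, 100, 0, 0, -0.8, 0, 0, 0, 100, 0, 0, -0.8, 0, 0, 0, 100, 0, 0, -0.8, 0, 0, 0, 100, 0, 0, -0.3, 0, 0, 0, 100, 0, 0, 0, 0, 0, 0, 100, 0, 0, 0, 0, 0, 0, 100],
)

```text
t: 10.52
tool_pos: [0.5777, 0.2083, 0.248]
orientation: [2.221, 2.221, 0.001]
force: [-0.1, 0.8, -0.8]
opening: 0.0929
gripper_force: 0.0
```

```bash
python3 c.py q; python3 -c "
import cv2,numpy as np
w=cv2.imread('pics/qwrist.png');a=cv2.imread('pics/qscene.png')[130:260,230:370];b=cv2.imread('pics/qside.png')[110:240,180:320]
o=np.zeros((600,800,3),np.uint8);o[:384,:512]=w;o[:260,515:795]=cv2.resize(a,(280,260));o[300:560,515:795]=cv2.resize(b,(280,260));cv2.imwrite('pics/q.png',o)"
```

```text
10.5167 [0.5777 0.2083 0.248 ] [-0.0837  0.8497 -0.821 ] 0.09294143215377453
wrist beaker [(0.78, array([255.8, 175.4]), array([0.5772, 0.2105]))] [(0.94, array([221.9, 147.4,  68.4,  79.7]))]
wrist cylinder_p [] []
wrist pan_top [] [(0.89, array([195.2, 122.7, 116.2, 118.4]))]
scene beaker [(0.76, array([306.9, 194.6]), array([0.5915, 0.2054]))] [(0.84, array([297.9, 172.2,  21. ,  28.9]))]
scene cylinder_p [(0.47, array([190.3, 226.1]), array([ 0.6388, -0.1492])), (0.45, array([170.7, 218.6]), array([ 0.6058, -0.2161]))] [(0.75, array([184.8, 203.7,  13.4,  21.4])), (0.47, array([160.3, 204.1,  10.2,  20.5]))]
scene pan_top [(0.62, array([303.9, 194.2]), array([0.586, 0.197]))] [(0.65, array([286.3, 183. ,  41. ,  28.5])), (0.34, array([220.1, 226.2,  27.3,  56.1]))]
side beaker [(0.79, array([239.4, 156.6]), array([0.5722, 0.1964]))] [(0.54, array([231.1, 137.5,  16.5,  25. ]))]
side cylinder_p [(0.75, array([304.6, 261.9]), array([ 0.6167, -0.2289]))] [(0.58, array([232.3, 138.5,  14.2,  21.7])), (0.53, array([299.9, 246.4,  10.1,  15.7])), (0.52, array([289.8, 232.2,  10.9,  13.5]))]
side pan_top [(0.9, array([237.9, 155.3]), array([0.5708, 0.2077]))] [(0.62, array([221.3, 146.1,  35.1,  21.5]))]
```

View pics/q.png

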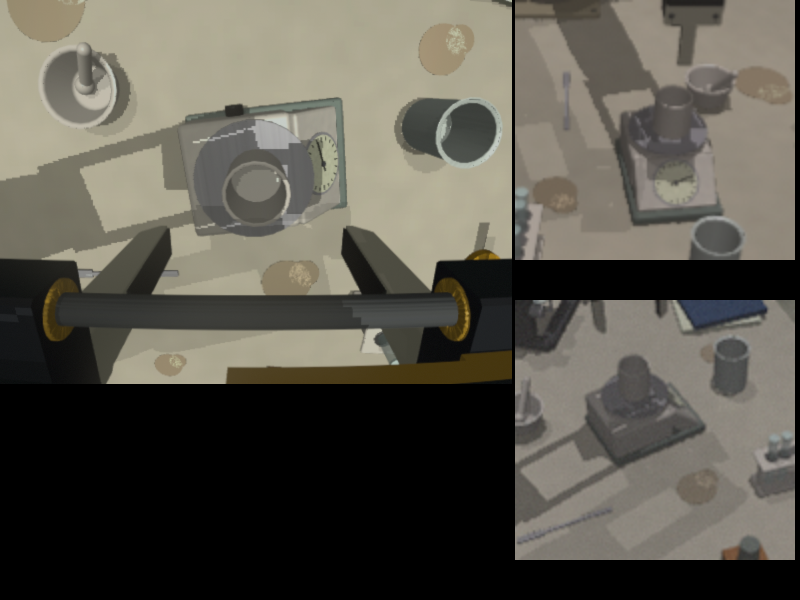

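The beaker stands upright on the pan (rim centre about (257,193), pan spanning roughly columns 195–313). I'll check the centring numerically and estimate the offset.

```bash
cat > f.py <<'E'
from h import *
from scipy.optimize import least_squares as ls
np.set_printoptions(precision=4,suppress=True)
c=eyes.calibration("wrist")
im=cv2.imread("pics/qwrist.png")
A=np.linspace(0,6.283,120)
def disc(x,y,z,r): return np.array([proj("wrist",(x+r*np.cos(a),y+r*np.sin(a),z),c) for a in A])
for n,z,r,ob in(("pan",.095,.06,(195.2,311.8,121.5,237)),("rim",.157,.028,(222.5,291,160,228))):
  f=lambda p:[(P:=disc(p[0],p[1],z,r))[:,0].min()-ob[0],P[:,0].max()-ob[1],P[:,1].min()-ob[2],P[:,1].max()-ob[3]]
  s=ls(f,[.577,.207]);print(n,s.x,s.fun);big=disc(*s.x,z,r)
  im=cv2.resize(im,None,fx=1,fy=1);cv2.polylines(im,[np.int32(big)],True,(0,0,255),1)
cv2.imwrite("pics/f.png",cv2.resize(im[90:260,160:360],None,fx=3,fy=3,interpolation=0))
E
python3 f.py
```

```text
pan [0.5746 0.2021] [-2.5791  2.5695 -0.9212  1.4136]
rim [0.5778 0.2082] [-0.6727  0.6722  0.5791 -0.6075]
```

View pics/f.png

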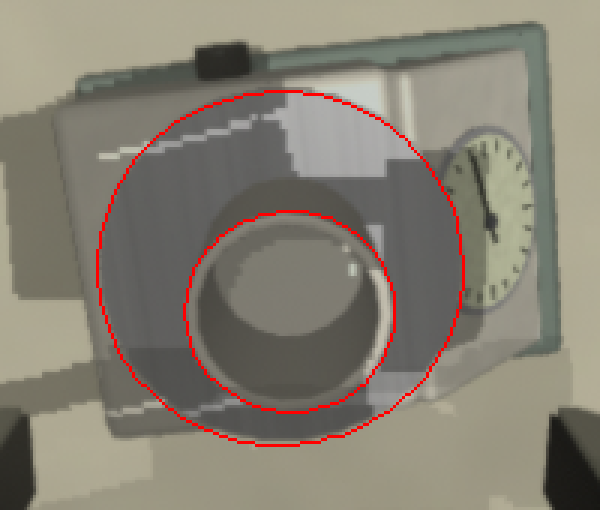

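```bash
cat > g.py <<'E'
from h import *
from scipy.optimize import least_squares as ls
np.set_printoptions(precision=4,suppress=True)
c=eyes.calibration("wrist")
im=cv2.imread("pics/qwrist.png").astype(np.float32)
ctr=np.array([253.5,179.])
for a in range(0,360,15):
  u=np.array([np.cos(np.radians(a)),np.sin(np.radians(a))])
  pts=np.array([ctr+u*k for k in range(50,68)],np.float32)
  v=cv2.remap(im,pts[:,None,0],pts[:,None,1],1).reshape(-1,3)
  print(a,[int(x) for x in v.mean(1)],[int(x) for x in (v[:,2]-v[:,0])])
E
python3 g.py
```

```text
0 [95, 95, 94, 94, 94, 95, 95, 94, 95, 97, 102, 108, 111, 112, 112, 113, 114, 116] [1, 1, 1, 1, 1, 1, 2, 1, 1, 3, 8, 14, 16, 17, 18, 18, 17, 17]
15 [96, 95, 95, 95, 95, 94, 94, 94, 94, 94, 96, 98, 100, 99, 98, 98, 98, 99] [2, 1, 2, 1, 1, 1, 1, 1, 1, 2, 6, 10, 11, 10, 10, 9, 10, 10]
30 [94, 96, 97, 97, 97, 97, 97, 96, 98, 115, 135, 143, 145, 145, 143, 137, 132, 130] [0, 1, 2, 2, 2, 1, 2, 2, 2, 7, 13, 16, 16, 16, 16, 15, 15, 15]
45 [136, 138, 137, 137, 136, 135, 135, 139, 146, 166, 172, 164, 142, 132, 140, 147, 148, 148] [2, 2, 3, 2, 2, 2, 2, 2, 6, 13, 18, 18, 16, 17, 21, 23, 24, 24]
60 [98, 97, 94, 86, 83, 83, 83, 88, 111, 142, 146, 147, 147, 147, 147, 147, 148, 148] [2, 2, 2, 2, 2, 2, 2, 5, 13, 24, 24, 25, 24, 24, 24, 24, 24, 24]
75 [82, 82, 82, 82, 82, 82, 84, 96, 128, 142, 143, 144, 143, 143, 144, 144, 144, 144] [3, 3, 3, 3, 3, 3, 3, 8, 18, 23, 23, 22, 23, 23, 24, 24, 24, 24]
90 [82, 82, 82, 82, 82, 82, 84, 101, 140, 144, 144, 145, 145, 145, 145, 145, 145, 144] [3, 3, 3, 3, 3, 3, 4, 11, 24, 25, 25, 25, 24, 24, 24, 24, 24, 25]
105 [84, 84, 83, 83, 82, 82, 84, 97, 129, 142, 143, 143,
[... 1776 characters left out ...]
, 153, 137, 188, 196, 192, 184, 174, 161, 138] [2, 2, 1, 1, 1, 1, 1, 1, 2, 2, 3, 2, 6, 13, 19, 19, 18, 16]
300 [167, 167, 167, 169, 170, 171, 171, 171, 170, 163, 155, 188, 199, 200, 198, 196, 190, 184] [2, 2, 2, 2, 1, 2, 1, 1, 1, 1, 1, 0, 0, 0, 4, 8, 13, 17]
315 [112, 113, 147, 160, 165, 167, 169, 169, 169, 166, 167, 181, 179, 166, 155, 150, 149, 149] [1, 1, 1, 1, 2, 1, 1, 1, 1, 2, 6, 12, 16, 17, 17, 17, 16, 16]
330 [97, 97, 97, 96, 97, 96, 96, 95, 95, 94, 89, 85, 87, 96, 105, 109, 108, 90] [1, 1, 1, 1, 2, 1, 2, 2, 2, 1, 1, 1, 3, 7, 12, 15, 16, 13]
345 [96, 96, 95, 94, 94, 94, 95, 95, 94, 94, 98, 105, 111, 112, 111, 111, 111, 111] [1, 0, 0, 1, 1, 1, 1, 1, 2, 2, 6, 12, 16, 17, 17, 17, 17, 17]
```

The disc edges put the beaker about 5 mm from the pan's centre, inside the 12 mm limit. Next is the near tall cylinder, staying above the tubes on the way.

Emit:
apply_moves(
  steps=[-0.5, 0.1, 0, 0, 0, 0, 100, -1, 0.2, 0, 0, 0, 0, 100, -1, 0.2, 0, 0, 0, 0, 100, -1, 0.2, 0, 0, 0, 0, 100, -1, 0.2, 0, 0, 0, 0, 100, -1, 0.2, 0, 0, 0, 0, 100, -1, 0.2, 0, 0, 0, 0, 100, -1, 0.2, 0, 0, 0, 0, 100, -1, 0.1, 0, 0, 0, 0, 100, -1, 0, 0.2, 0, 0, 0, 100, -1, 0, 0.6, 0, 0, 0, 100, -0.9, 0, 0.8, 0, 0, 0, 100],
)

```text
t: 12.57
tool_pos: [0.6269, -0.1361, 0.2023]
orientation: [2.219, 2.218, 0.004]
force: [0.3, 0.3, -0.4]
opening: 0.093
gripper_force: 0.0
```

Emit:
apply_moves(
  steps=[-0.5, 0, 0.5, 0, 0, 0, 100, 0, 0, 0.4, 0, 0, 0, 100, 0, 0, 0, 0, 0, 0, 100, 0, 0, 0, 0, 0, 0, 100],
)

```text
t: 12.9
tool_pos: [0.6251, -0.1475, 0.1723]
orientation: [-2.219, -2.221, 0.001]
force: [-0.0, 0.3, -0.1]
opening: 0.0928
gripper_force: 0.0
```

```bash
python3 c.py r | grep -v "^scene\|^side"
```

```text
12.9 [ 0.6251 -0.1475  0.1723] [-0.0197  0.3046 -0.0736] 0.09280852358492339
wrist beaker [] []
wrist cylinder_p [(0.73, array([248.9, 242.6]), array([ 0.6169, -0.2216])), (0.6, array([256.3, 179. ]), array([ 0.6247, -0.1519]))] [(0.87, array([230.6, 232.5,  37. ,  51.8])), (0.65, array([235.8, 165.2,  38.9,  48. ]))]
wrist pan_top [] []
```

View pics/rwrist.png

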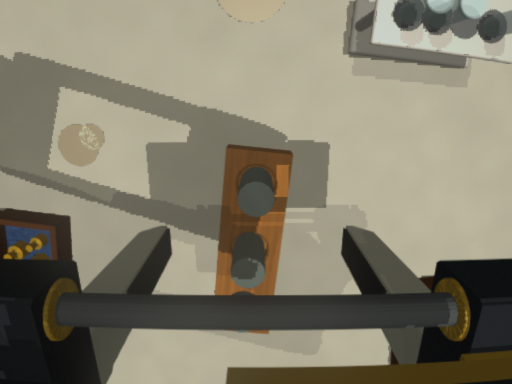

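The wrist view shows the near tall cylinder's top centre at about (256,198) and the middle one's at about (248,268). The short cylinder is hidden under the bar at (243,300).

```bash
python3 -c "
from h import *
print(at('wrist',(256,198),.072),at('wrist',(248.3,268),.072),at('wrist',(256,183),.012))"
```

```text
[ 0.62513105 -0.15456548  0.072     ] [ 0.61822858 -0.22014292  0.072     ] [ 0.62506295 -0.15770733  0.012     ]
```

Emit:
apply_moves(
  steps=[-0.18, 0, 0.4, 0, 0, 0, 100, 0, 0, 0.8, 0, 0, 0, 100, 0, 0, 0.8, 0, 0, 0, 100, 0, 0, 0.8, 0, 0, 0, 100, 0, 0, 0.8, 0, 0, 0, 100, 0, 0, 0.6, 0, 0, 0, 100, 0, 0, 0.3, 0, 0, 0, 100, 0, 0, 0, 0, 0, 0, 80, 0, 0, 0, 0, 0, 0, 50, 0, 0, 0, 0, 0, 0, 40, 0, 0, 0, 0, 0, 0, 30, 0, 0, 0, 0, 0, 0, 15],
  grip_force=25,
)

```text
t: 14.95
tool_pos: [0.6267, -0.1546, 0.0398]
orientation: [2.22, 2.22, 0.002]
force: [-0.0, -0.2, 0.0]
opening: 0.0641
gripper_force: 0.0
```

Emit:
apply_moves(
  steps=[0, 0, 0, 0, 0, 0, 10, 0, 0, 0, 0, 0, 0, 10, 0, 0, 0, 0, 0, 0, 10, 0, 0, 0, 0, 0, 0, 10],
)

```text
t: 15.28
tool_pos: [0.6256, -0.1542, 0.0382]
orientation: [2.221, 2.221, 0.0]
force: [0.2, -0.4, -0.8]
opening: 0.0377
gripper_force: 0.0
```

Emit:
apply_moves(
  steps=[0, 0, 0, 0, 0, 0, 10, 0, 0, 0, 0, 0, 0, 10, 0, 0, 0, 0, 0, 0, 10, 0, 0, -0.2, 0, 0, 0, 10, 0, 0, -0.3, 0, 0, 0, 10, 0, 0, -0.3, 0, 0, 0, 10, 0, 0, -0.3, 0, 0, 0, 10, 0, 0, -0.3, 0, 0, 0, 10, 0, 0, -0.1, 0, 0, 0, 10, 0, 0, 0, 0, 0, 0, 10, 0, 0, 0, 0, 0, 0, 10, 0, 0, 0, 0, 0, 0, 10],
)

```text
t: 16.28
tool_pos: [0.6251, -0.154, 0.0825]
orientation: [-2.221, -2.221, 0.001]
force: [-0.1, -1.3, -1.1]
opening: 0.0316
gripper_force: 25.0
```

```bash
cat > k.py <<'E'
from h import *
F=[]
for i in range(8): eyes.read_camera('wrist');s=robot.read_state();F.append([*s['force'],s['opening'],*s['tool_pos']])
print(s['t'],np.round(F,3)[:,2],np.mean(F,0).round(4)); print([ (d['conf'],d['rect']) for d in eyes.search_frame('wrist','cylinder_p')])
E
python3 k.py
```

```text
16.6833 [-1.116 -0.687 -0.73  -0.793 -2.471 -1.193 -0.266 -1.406] [ 0.2174  0.0653 -1.0829  0.0316  0.6251 -0.1541  0.0824]
[(0.95, [218.6, 290.3, 47.7, 58.4])]
```

About 1.1 N, so this is the lighter one. Back into its well.

Emit:
apply_moves(
  steps=[0, 0, 0.2, 0, 0, 0, 10, 0, 0, 0.3, 0, 0, 0, 10, 0, 0, 0.3, 0, 0, 0, 10, 0, 0, 0.3, 0, 0, 0, 10, 0, 0, 0.2, 0, 0, 0, 10, 0, 0, 0.1, 0, 0, 0, 10, 0, 0, 0.05, 0, 0, 0, 10, 0, 0, 0, 0, 0, 0, 10, 0, 0, 0, 0, 0, 0, 10, 0, 0, 0, 0, 0, 0, 10],
)

```text
t: 17.57
tool_pos: [0.626, -0.1543, 0.0402]
orientation: [2.221, 2.221, 0.001]
force: [-0.1, -0.3, -1.1]
opening: 0.031
gripper_force: 25.0
```

```bash
python3 k.py
```

```text
17.9667 [-1.878 -1.004 -1.154 -1.148 -1.301 -0.797 -1.76  -1.781] [-0.2928  0.0683 -1.353   0.0314  0.6258 -0.1543  0.0399]
[(0.88, [220.9, 200.6, 71.7, 92.8]), (0.59, [213.7, 328.8, 57.7, 36.0])]
```

Emit:
apply_moves(
  steps=[0, 0, 0.03, 0, 0, 0, 10, 0, 0, 0.03, 0, 0, 0, 10, 0, 0, 0, 0, 0, 0, 10, 0, 0, 0, 0, 0, 0, 36, 0, 0, 0, 0, 0, 0, 40, 0, 0, 0, 0, 0, 0, 60, 0, 0, 0, 0, 0, 0, 80, 0, 0, 0, 0, 0, 0, 100, 0, 0, 0, 0, 0, 0, 100, 0, 0, 0, 0, 0, 0, 100, 0, 0, -0.4, 0, 0, 0, 100],
)

```text
t: 18.93
tool_pos: [0.6235, -0.1535, 0.0472]
orientation: [-2.218, -2.219, 0.003]
force: [-0.4, -0.1, -1.1]
opening: 0.0722
gripper_force: 0.0
```

Emit:
apply_moves(
  steps=[0, 0, -0.6, 0, 0, 0, 100, 0, 0, -0.8, 0, 0, 0, 100, 0, 0, -0.8, 0, 0, 0, 100, 0, 0, -0.6, 0, 0, 0, 100, -0.3, 0, -0.2, 0, 0, 0, 100, -0.6, 0, 0, 0, 0, 0, 100, -0.6, -0.1, 0, 0, 0, 0, 100, -0.5, -0.1, 0, 0, 0, 0, 100, -0.2, 0, 0, 0, 0, 0, 100, 0, 0, 0, 0, 0, 0, 100, 0, 0, 0, 0, 0, 0, 100],
)

```text
t: 19.85
tool_pos: [0.6192, -0.2203, 0.1392]
orientation: [-2.222, -2.22, -0.0]
force: [0.6, 0.7, 0.4]
opening: 0.093
gripper_force: 0.0
```

```bash
python3 k.py; python3 c.py s | grep -v "^scene\|^side"
```

```text
20.25 [ 0.089  0.765  0.612 -0.049  0.093 -0.053  1.579 -0.173] [-0.2134  0.1911  0.3578  0.0929  0.6196 -0.2195  0.1396]
[(0.97, [232.3, 169.0, 43.8, 57.6]), (0.68, [243.1, 87.8, 44.9, 49.2])]
20.3 [ 0.6196 -0.2198  0.1397] [-0.5368 -0.2255 -0.3234] 0.09346768333702034
wrist beaker [(0.67, array([254.5, 185.6]), array([ 0.6184, -0.1979]))] []
wrist cylinder_p [(0.85, array([252.5, 187.6]), array([ 0.6161, -0.2241])), (0.69, array([261. , 105.2]), array([ 0.6235, -0.151 ]))] [(0.84, array([234.2, 172.6,  39. ,  53.9])), (0.59, array([239.6,  86.7,  48.4,  45.4]))]
wrist pan_top [] []
```

View pics/swrist.png

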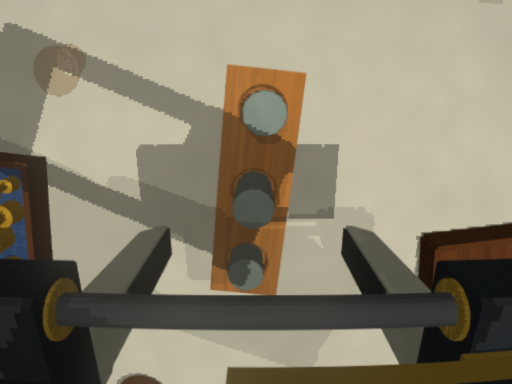

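The near tall cylinder is back in its well, upright (top at (265,112)). The middle one's top is at (253,207).

```bash
python3 -c "
from h import *
print(at('wrist',(253.4,206.5),.072),at('wrist',(265,112),.072))"
```

```text
[ 0.61727975 -0.22195251  0.072     ] [ 0.62535977 -0.15386357  0.072     ]
```

Emit:
apply_moves(
  steps=[-0.09, -0.07, 0.4, 0, 0, 0, 100, 0, 0, 0.8, 0, 0, 0, 100, 0, 0, 0.8, 0, 0, 0, 100, 0, 0, 0.8, 0, 0, 0, 100, 0, 0, 0.5, 0, 0, 0, 100, 0, 0, 0.12, 0, 0, 0, 80, 0, 0, 0, 0, 0, 0, 50, 0, 0, 0, 0, 0, 0, 40, 0, 0, 0, 0, 0, 0, 30, 0, 0, 0, 0, 0, 0, 15, 0, 0, 0, 0, 0, 0, 10, 0, 0, 0, 0, 0, 0, 10],
  grip_force=40,
)

```text
t: 22.35
tool_pos: [0.618, -0.2232, 0.0382]
orientation: [2.22, 2.22, 0.001]
force: [-0.6, -0.5, 0.4]
opening: 0.051
gripper_force: 0.0
```

Emit:
apply_moves(
  steps=[0, 0, 0, 0, 0, 0, 10, 0, 0, 0, 0, 0, 0, 10, 0, 0, 0, 0, 0, 0, 10, 0, 0, 0, 0, 0, 0, 10, 0, 0, 0, 0, 0, 0, 10, 0, 0, 0, 0, 0, 0, 10],
)

```text
t: 22.85
tool_pos: [0.6173, -0.2229, 0.0372]
orientation: [-2.221, -2.221, 0.0]
force: [-0.7, 0.2, 2.1]
opening: 0.0314
gripper_force: 40.0
```

Emit:
apply_moves(
  steps=[0, 0, -0.2, 0, 0, 0, 10, 0, 0, -0.3, 0, 0, 0, 10, 0, 0, -0.3, 0, 0, 0, 10, 0, 0, -0.3, 0, 0, 0, 10, 0, 0, -0.3, 0, 0, 0, 10, 0, 0, -0.1, 0, 0, 0, 10, 0, 0, 0, 0, 0, 0, 10, 0, 0, 0, 0, 0, 0, 10],
)

```text
t: 23.52
tool_pos: [0.6176, -0.2229, 0.0825]
orientation: [2.221, 2.221, 0.0]
force: [-0.7, 0.3, -3.4]
opening: 0.0312
gripper_force: 40.0
```

```bash
python3 k.py
```

```text
23.9167 [-3.875 -3.664 -3.939 -3.542 -2.77  -3.647 -3.468 -3.962] [-0.1227 -0.024  -3.6083  0.0312  0.617  -0.2227  0.0815]
[(0.79, [241.7, 79.4, 61.6, 62.7]), (0.78, [222.9, 204.0, 69.0, 90.2])]
```

The second reads 3.6 N, so it is the heavier. I'll carry it to above the beaker.

Emit:
apply_moves(
  steps=[0, 0, -0.5, 0, 0, 0, 10, 0, 0, -0.9, 0, 0, 0, 10, 0, 0, -0.9, 0, 0, 0, 10, 0, 0, -0.9, 0, 0, 0, 10, 0.2, 0, -0.9, 0, 0, 0, 10, 0.5, -0.1, -0.6, 0, 0, 0, 10, 0.8, -0.1, -0.4, 0, 0, 0, 10, 0.9, -0.1, 0, 0, 0, 0, 10, 0.9, -0.1, 0, 0, 0, 0, 10, 0.9, -0.1, 0, 0, 0, 0, 10, 0.9, -0.1, 0, 0, 0, 0, 10, 0.9, -0.1, 0, 0, 0, 0, 10],
)

```text
t: 24.97
tool_pos: [0.5961, -0.0417, 0.2352]
orientation: [2.222, 2.221, 0.0]
force: [0.5, 0.3, -5.1]
opening: 0.0312
gripper_force: 40.0
```

Emit:
apply_moves(
  steps=[0.9, -0.1, 0, 0, 0, 0, 10, 0.9, -0.1, 0, 0, 0, 0, 10, 0.9, -0.1, 0, 0, 0, 0, 10, 0.9, -0.1, 0, 0, 0, 0, 10, 0.9, -0.1, 0, 0, 0, 0, 10, 0.9, -0.1, 0, 0, 0, 0, 10, 0.9, 0, 0, 0, 0, 0, 10, 0.9, 0, 0, 0, 0, 0, 10, 0.7, 0, 0, 0, 0, 0, 10, 0.3, 0, 0, 0, 0, 0, 10, 0, 0, 0, 0, 0, 0, 10, 0, 0, 0, 0, 0, 0, 10],
)

```text
t: 25.97
tool_pos: [0.5783, 0.2028, 0.235]
orientation: [2.22, 2.222, -0.001]
force: [0.0, -0.9, -3.5]
opening: 0.0313
gripper_force: 40.0
```

```bash
python3 k.py
```

```text
26.3667 [-4.127 -3.441 -3.657 -3.77  -3.035 -4.153 -3.559 -3.053] [-0.2334  0.1361 -3.5994  0.0313  0.5786  0.202   0.2351]
[(0.86, [223.2, 206.1, 66.9, 89.0])]
```

Now the last 6 mm in y and about 13 mm down, then settle and look.

Emit:
apply_moves(
  steps=[0.1, 0, 0.1, 0, 0, 0, 10, 0.1, 0, 0.1, 0, 0, 0, 10, 0, 0, 0.1, 0, 0, 0, 10, 0, 0, 0.1, 0, 0, 0, 10, 0, 0, 0.05, 0, 0, 0, 10, 0, 0, 0, 0, 0, 0, 10, 0, 0, 0, 0, 0, 0, 10, 0, 0, 0, 0, 0, 0, 10, 0, 0, 0, 0, 0, 0, 10, 0, 0, 0, 0, 0, 0, 10, 0, 0, 0, 0, 0, 0, 10, 0, 0, 0, 0, 0, 0, 10],
)

```text
t: 27.42
tool_pos: [0.5785, 0.2091, 0.2217]
orientation: [2.221, 2.221, 0.0]
force: [0.1, -0.3, -3.3]
opening: 0.0309
gripper_force: 40.0
```

```bash
python3 c.py z; python3 -c "
import cv2,numpy as np
w=cv2.imread('pics/zwrist.png');a=cv2.imread('pics/zscene.png')[130:260,130:370];b=cv2.imread('pics/zside.png')[110:300,180:340]
o=np.zeros((600,800,3),np.uint8);o[:384,:512]=w;o[384:600,:400]=cv2.resize(a,(400,216));o[:333,515:795]=cv2.resize(b,(280,333));cv2.imwrite('pics/z.png',o)"
```

```text
27.4167 [0.5785 0.2091 0.2217] [ 0.1228 -0.2842 -3.2605] 0.030891420515413225
wrist beaker [(0.76, array([257.7, 184.5]), array([0.5796, 0.2094]))] [(0.7, array([220.3, 158.6,  70.7,  71.1]))]
wrist cylinder_p [(0.6, array([255.3, 227. ]), array([0.5772, 0.1322]))] [(0.82, array([221.6, 202.6,  69.6,  91.9]))]
wrist pan_top [] [(0.74, array([187.9, 125.5, 131. , 109.8]))]
scene beaker [(0.69, array([308.1, 193.5]), array([0.5863, 0.2094]))] [(0.64, array([299. , 171.7,  19.5,  28.5]))]
scene cylinder_p [(0.69, array([191.6, 223. ]), array([ 0.6251, -0.1471])), (0.48, array([312.4, 165.5]), array([0.3176, 0.2557]))] [(0.71, array([183.8, 207.2,  11.1,  17.8]))]
scene pan_top [] [(0.58, array([288.6, 185.3,  36.6,  24.6]))]
side beaker [(0.83, array([237.6, 157.6]), array([0.5646, 0.1942])), (0.42, array([241.3, 135.1]), array([0.6205, 0.3009])), (0.21, array([242.2, 175.9]), array([0.5468, 0.1056]))] [(0.63, array([231.3, 138.4,  15.2,  22.6]))]
side cylinder_p [(0.73, array([189.4, 122.1]), array([0.4859, 0.5619])), (0.72, array([235.9, 136.7]), array([0.6317, 0.3967])), (0.68, array([297.1, 242.5]), array([ 0.6277, -0.1559]))] [(0.73, array([280. , 232.9,  46.4,  60.1])), (0.72, array([210.7, 270.8,  41.3,  60. ])), (0.71, array([292.3, 227.4,   8.9,  18.2]))]
side pan_top [(0.96, array([239.4, 153.4]), array([0.5792, 0.2147]))] [(0.95, array([221.6, 145.8,  32.6,  21.2]))]
```

View pics/z.png

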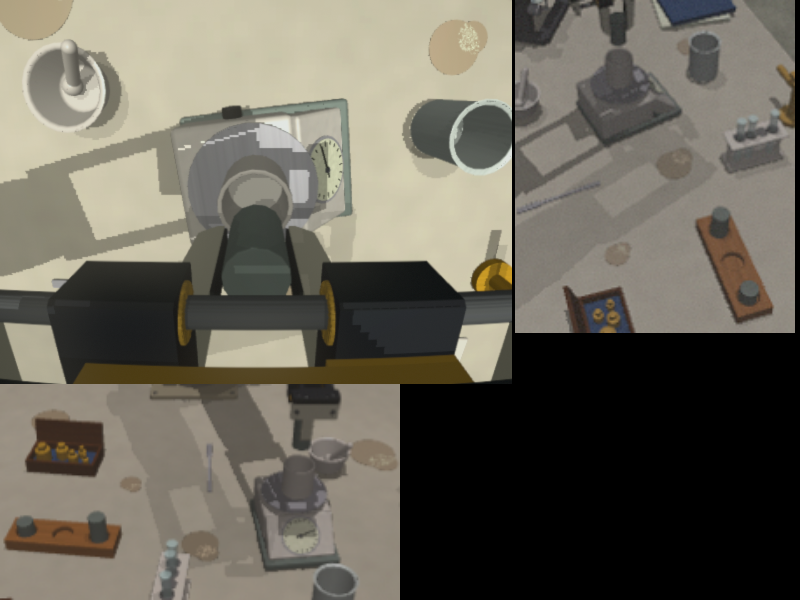

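The heavy cylinder hangs upright above the beaker's mouth, the beaker stands on the pan, and the light cylinder is upright in its well. I'm handing the job in.

```bash
python3 -c "
from plant import robot; print(robot.close_job())"
```

```text
the job is handed in; nothing more can be done
None
```

Job handed in at about 27 s of the 72 s, verdict not shown: the beaker stands on the pan about 5 mm off centre, the lighter cylinder (about 1.1 N) is back in its well, and the heavier (about 3.6 N) is held upright about 40 mm above the beaker's rim.

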